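Reject the square bottle through the bin's swing door

TASK

The rack is for round bottles: lift the square one out, lay it down gently on its side on the cork mat and let go of it (do not let it topple over by itself). Then pick it up again as it lies and post it, still lying, through the swing door of the grey bin, so that it drops inside and the door falls shut. Leave the round bottles in the rack, and the jar and the ladle, where they are.

Things in the scene. Friction and masses are not known exactly. Their poses are not given: they have to be found in the camera images.
- bottle_square: square bottle, closed, empty, amber glass, 165 mm tall, 0.3 kg (+-20 %): body 56 x 56 mm, 105 mm high; cone shoulder to 120 mm; round plain neck 30 mm across from 120 mm to the top. Origin: centre of the underside, z towards the neck, x and y square to the flat faces. Centre of mass 63 mm from the underside. Starts upright in any cell of the rack, faces about parallel to the cell walls
- bottle_mid (a point): centre of the square bottle's square body, 52.5 mm above its underside on its axis. Held lightly (about 6 N) by the round neck, the bottle can be pivoted between the finger pads by pressing its bottom edge on the mat; axes as the bottle's
- rack: fixed wooden slotted rack, 170 (x) x 250 (y) mm: floor 12 mm thick, six square cells 70 mm inside at 80 mm pitch (2 along x, 3 along y), slat walls 55 mm high. Origin under its centre; cell centres at x = +-40 mm, y = -80, 0, +80 mm
- mat: fixed cork mat 240 (x) x 170 (y) x 5 mm lying on the tiles. Origin under its centre
- bin: fixed grey plastic bin, 220 x 220 mm, 280 mm high, closed top, walls 5 mm. Origin at ledge level under the centre of its front face; x points into the bin, y along the front. Its only opening is a mouth in the front, 100 mm wide (y = +-50 mm), z = 180 to 270 mm, behind it the swing door. A lip 110 mm wide stands 20 mm out from the front, flush with the sill
- mouth (a point): middle of the mouth's sill, in the plane of the bin's front face, 180 mm above the ledge; axes as the bin's (x into the bin)
- flap (a joint): angle of the bin's swing door, a light black plastic flap 96 x 86 mm, 50 g, hung 8 mm behind the front face from its top edge (268 mm high): 0 hanging shut, grows to 1.5 rad as it is pushed inward; it does not open outward and falls shut by its own weight
- jar: small closed glass jar, 64 mm in diameter, 85 mm high, standing; origin at the centre of its underside. Bystander
- ladle: stainless ladle lying flat, about 300 mm long and 30 mm high, bowl 76 mm across; origin on the handle under its length's middle, x along it to the bowl. Bystander
- bottle_round1: a round amber glass bottle, 58 mm in diameter, 165 mm tall, neck 29 mm, upright in a cell of the rack; origin at the centre of its underside. Bystander
- bottle_round2: a round amber glass bottle, 58 mm in diameter, 165 mm tall, neck 29 mm, upright in a cell of the rack; origin at the centre of its underside. Bystander
- bottle_round3: a round amber glass bottle, 58 mm in diameter, 165 mm tall, neck 29 mm, upright in a cell of the rack; origin at the centre of its underside. Bystander
- bottle_round4: a round amber glass bottle, 58 mm in diameter, 165 mm tall, neck 29 mm, upright in a cell of the rack; origin at the centre of its underside. Bystander
- bottle_round5: a round amber glass bottle, 58 mm in diameter, 165 mm tall, neck 29 mm, upright in a cell of the rack; origin at the centre of its underside. Bystander
Mind the look-alikes: they are no part of the job. Leave any green, purple or turquoise look-alike of the bottle_square alone.

How it is judged:
By the outcome, as a careful person would: the job done as asked, in the order asked, and still so for the second after the job is handed in, with the robot touching nothing.
It also fails if it takes over 72 s, if anything falls off the work surface, if the arm or the gripper's body presses on something with over 40 N, if the wrist force passes 120 N, or if a joint passes its speed limit or range.

ROBOT

A 6-joint arm with a two-finger parallel gripper is mounted at the origin on the work surface. World frame = base frame: x ahead of the robot, y to its left, z up, the work surface at z = 0. Lengths are in m, angles in rad, forces in N, time in s.
With the tool pointing down it reaches from about 0.375 to 0.975 m from the base axis. Payload 3.8 kg.
Tool frame: the origin (TCP) lies between the finger pads; the fingertips stand 8 mm ahead of it and the grasp point (between the pads) lies 11 mm behind it (tcp_to_tips is the distance from the TCP to the fingertips, in m); z points along the fingers, y is the line along which they close (so a half turn about z gives the same grasp; the last joint's range is limited). The gripper opens to 85 mm and grips with 20 to 120 N. Pads are 22 mm wide; open, the fingers measure 114 mm over their backs; the gripper's body (76 mm by 85 mm) begins 54 mm behind the grasp point. The pads swing forward as they close: fully open they stand 13 mm farther back than shut.
Start: joints at [1.203, 0.264, 1.604, -0, 1.274, -0.037], TCP at [0.219, 0.638, 0.239] pointing down, gripper open.
Joint ranges: [-2.63, 2.63], [-0.94, 2.18], [0.31, 2.57], [-1.31, 4.45], [0, 2.66], [-2.55, 2.55]. Speed limits (rad/s): [2.57, 2.57, 3.14, 3.14, 3.14, 3.14].

INTERFACE

Orientations are given as a rotation vector (axis times angle).
In Python, from workcell import * gives the robot as it stands.
- The arm moves only by the tool move_arm, never from a script. Its argument "series" is one flat list of numbers, 7 for each row, row after row: the finger opening in cm, from 0 to 8.54, then the shift along the tool's x, y, z in cm, then the turn, a rotation vector about the tool's x, y, z in degrees. A call has 1 to 5 rows; each row shifts and turns the commanded pose from where the row before left it, along the tool's axes as they then stand; what a row does not reach is not made up. A row lasts 1/8 s, in which the tool goes at most 62.5 mm and 10.7 degrees, less where a joint would pass 70% of its speed; a pose out of reach is approached as far as the arm can. A call is refused whole if a number of a shift passes 6.25 or a number of a turn 10.7, either way. A call with a gripper value outside its range is refused whole. The fingers move at their own pace and stop on an object; "grip_force" is the grip in N (left out, the last holds). Time passes only in rows, so rows that do not move let the fingers close. It gives the time, the measured TCP pose, the force, the opening and the grip force at its end, in the units of the state.
- read_state(): the state, without advancing time (a new reading comes with each control period).
- read_camera(name): name is "scene" or "side" or "wrist"; returns the picture (400x640x3 uint8, red, green, blue); there is no depth.
- calibration(name): a dict with "camera_matrix" (3x3 intrinsics, pixels), "k1" (the pictures are not rectified: a ray, as slopes to the right and down, at radius r is drawn at 1 + k1 r^2 times it, then the intrinsics apply), "rvec" (rotation vector, rad) and "tvec" (3), from world to camera coordinates, as OpenCV has them. Camera axes: x right, y down, z forward; pixel columns grow to the right and rows downward; lengths in m; the calibration is good to about 2 mm. A picture is of the moment at which its call begins: read the wrist's pose just before it. calibration takes no time and is no camera call; for the wrist camera it gives the pose at the moment of the call.
- finish_job(): hands the job in; it is judged then, once.
The state is a dict: "time": time; "q": joint angles; "joint_vel": joint speeds; "joint_torque": joint torques, N m; "tool_pos": TCP position; "tcp_rot": TCP orientation; "wrist_force": force on the tool from outside, world axes, zero at the start; "torque": the same for the moment, N m; "width": opening from 0.0 (shut) to 1.0 (fully open); "grip_force": force on a finger pad.
Only numpy, scipy, OpenCV 4.12 (cv2) and the standard library are available. Lean on these libraries where they do the work, as an engineer would, in place of code of your own. Each camera call takes 0.05 s, during which the arm holds its last target. There are 200 camera calls.

## Working session

There is one attempt and no reset: what is moved stays moved. The work goes in short steps, Python scripts to look and compute and a tool call to move; the robot and the scene stay as the last step left them, time stands still between calls to the robot, and variables do not carry over. Pictures are saved under pics/ and viewed, at most 10 in all, crops included, and the job is handed in when it is done.

Besides the shell and the picture viewer there is one more tool, called after ">>>" by a JSON object that holds its "api" and its "payload", one argument or row to a line. move_arm: Moves the arm, as the interface text tells. Its arguments: {"type":"object","properties":{"series":{"type":"array"},"grip_force":{"type":"number"}},"required":["series"]}

```bash
mkdir -p pics; python3 - <<'E'
from workcell import *
import cv2
for n in ("scene","side"):
    im=read_camera(n); cv2.imwrite(f"pics/{n}0.png",im[:,:,::-1])
    c=calibration(n); print(n,c)
print(read_state())
E
```

```text
scene {'camera_matrix': array([[457.55174509,   0.        , 324.72399254],
       [  0.        , 457.55174509, 207.24450297],
       [  0.        ,   0.        ,   1.        ]]), 'k1': 0.006013822811861416, 'rvec': array([ 1.62543032,  1.54362044, -0.85111128]), 'tvec': array([-0.15694302, -0.10466097,  1.61391128])}
side {'camera_matrix': array([[511.31018406,   0.        , 322.97823395],
       [  0.        , 511.31018406, 192.62570072],
       [  0.        ,   0.        ,   1.        ]]), 'k1': -0.07555725170262108, 'rvec': array([ 0.53921996, -2.61316501,  1.29463811]), 'tvec': array([0.5033298 , 0.20885639, 1.58152832])}
{'time': 0.1, 'q': array([ 1.20312542e+00,  2.64715665e-01,  1.60526989e+00,  2.16611502e-06,
        1.27368060e+00, -3.69026794e-02]), 'joint_vel': array([-2.10958159e-03, -1.29410605e-04, -3.36048456e-03,  6.55770971e-05,
       -1.16602010e-03,  1.27580539e-03]), 'joint_torque': array([ 6.95734252e-04, -5.16703928e+01, -3.68594456e+01, -2.45939606e-05,
        6.20408086e-03, -8.60298627e-06]), 'tool_pos': array([0.21898745, 0.63779956, 0.23804346]), 'tcp_rot': array([-0.51713602, -3.09831156,  0.00318955]), 'wrist_force': array([-0.25032941,  0.48572393,  0.87234891]), 'torque': array([-0.00219571, -0.00401517,  0.00559832]), 'grip_force': 0.0, 'width': 0.9991730522707873}
```

View pics/scene0.png

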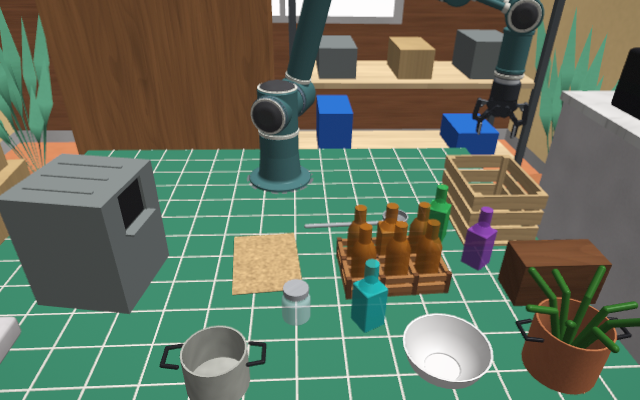

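View pics/side0.png

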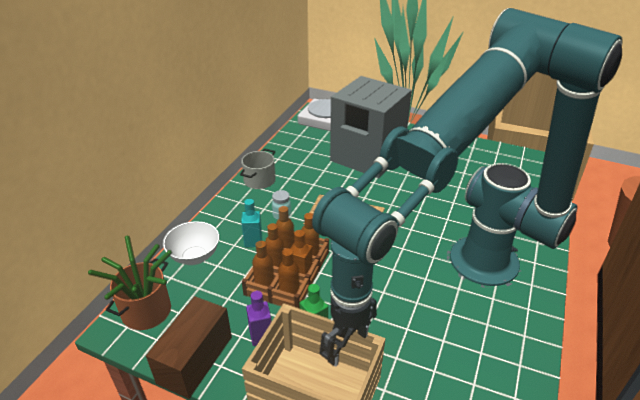

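```bash
cat > h.py <<'E'
import numpy as np, cv2
from workcell import *
from scipy.spatial.transform import Rotation as R
from scipy.optimize import least_squares
def cam(n):
    c=calibration(n); return c
def proj(c,P):
    P=np.atleast_2d(np.array(P,float)); p=P@cv2.Rodrigues(c["rvec"])[0].T+c["tvec"]
    s=p[:,:2]/p[:,2:]; s=s*(1+c["k1"]*(s**2).sum(1,keepdims=True))
    K=c["camera_matrix"]; return s*[K[0,0],K[1,1]]+K[:2,2]
def ray(c,uv):
    K=c["camera_matrix"]; d=(np.array(uv,float)-K[:2,2])/[K[0,0],K[1,1]]; s=d.copy()
    for _ in range(10): s=d/(1+c["k1"]*(s@s))
    Rm=cv2.Rodrigues(c["rvec"])[0]; return -Rm.T@c["tvec"], Rm.T@np.r_[s,1]
def onz(c,uv,z):
    o,d=ray(c,uv); return o+d*(z-o[2])/d[2]
def box(o,yaw,pts):
    r=R.from_euler("z",yaw); return r.apply(np.array(pts,float))+np.array([o[0],o[1],o[2]])
E
python3 - <<'E'
from h import *
a=cv2.imread("pics/scene0.png"); b=cv2.imread("pics/side0.png")
A=cv2.resize(a[180:300,215:465],(800,384),interpolation=cv2.INTER_CUBIC)
cv2.imwrite("pics/c1.png",A)
B=cv2.resize(b[185:305,225:385],(800,600),interpolation=cv2.INTER_CUBIC)
cv2.imwrite("pics/c2.png",B)
E
```

```text
(no output)
```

View pics/c1.png

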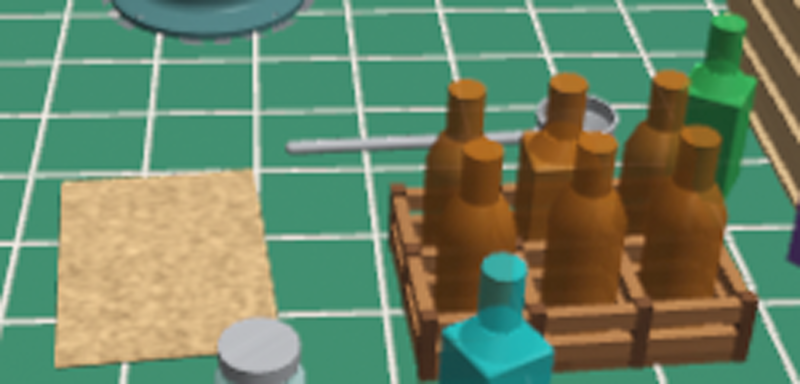

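View pics/c2.png

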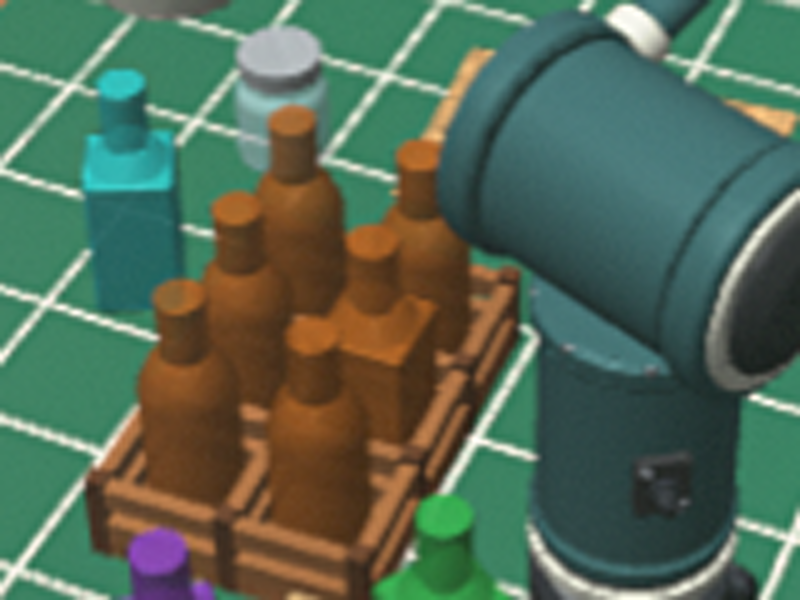

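Candidates: amber necks in the scene view at (361,208), (392,207), (424,206), (366,227), (402,225), (433,224). Look-alikes: green (442,190), purple (486,215), turquoise (372,270). Only (392,207) has flat faces and a square shoulder; it is in the middle cell of the row near the robot. Side view agrees at (299,234). Next: bin detail and metric positions.

```bash
python3 - <<'E'
from h import *
a=cv2.imread("pics/scene0.png"); b=cv2.imread("pics/side0.png")
A=cv2.resize(a[145:315,0:180],(400*180//170,400)) 
A=cv2.resize(a[145:315,0:180],None,fx=2.4,fy=2.4,interpolation=cv2.INTER_CUBIC)
B=cv2.resize(b[70:178,320:416],None,fx=3.8,fy=3.8,interpolation=cv2.INTER_CUBIC)
C=np.zeros((max(A.shape[0],B.shape[0]),A.shape[1]+B.shape[1],3),np.uint8);C[:A.shape[0],:A.shape[1]]=A;C[:B.shape[0],A.shape[1]:]=B
print(C.shape,A.shape); cv2.imwrite("pics/c3.png",C)
s,d=cam("scene"),cam("side")
S=np.array([(467,90),(568,85),(669,82),(484,150),(598,145),(699,140)])/3.2+[215,180]
D=np.array([(418,155),(372,243),(314,337),(292,122),(238,210),(180,297)])/5+[225,185]
for u,v in zip(S,D):print("neck",onz(s,u,.177).round(3),onz(d,v,.177).round(3))
for u in np.array([(62,183),(253,170),(277,335),(55,367)])/3.2+[215,180]:print("mat",onz(s,u,.005).round(3))
for z in (.055,.067):
  for u in np.array([(398,188),(430,318),(750,298)])/3.2+[215,180]:print("rack",z,onz(s,u,z).round(3))
for u in [(296,285)]:print("jar",onz(s,u,.085).round(3))
for u in ((442,188),(486,212),(372,266)):print("look",onz(s,u,.165).round(3))
for u in ((306,226),(404,214)):print("ladle",onz(s,u,.015).round(3))
E
```

```text
(410, 797, 3) (408, 432, 3)
neck [0.506 0.21  0.177] [0.501 0.216 0.177]
neck [0.501 0.288 0.177] [0.493 0.295 0.177]
neck [0.499 0.367 0.177] [0.489 0.375 0.177]
neck [0.588 0.212 0.177] [0.581 0.218 0.177]
neck [0.584 0.294 0.177] [0.573 0.3   0.177]
neck [0.58  0.368 0.177] [0.569 0.376 0.177]
mat [ 0.37  -0.121  0.005]
mat [0.355 0.047 0.005]
mat [0.579 0.064 0.005]
mat [ 0.608 -0.1    0.005]
rack 0.055 [0.459 0.166 0.055]
rack 0.055 [0.623 0.175 0.055]
rack 0.055 [0.61  0.416 0.055]
rack 0.067 [0.476 0.165 0.067]
rack 0.067 [0.637 0.173 0.067]
rack 0.067 [0.624 0.41  0.067]
jar [0.673 0.051 0.085]
look [0.39  0.444 0.165]
look [0.514 0.518 0.165]
look [0.713 0.207 0.165]
ladle [0.335 0.082 0.015]
ladle [0.279 0.381 0.015]
```

View pics/c3.png

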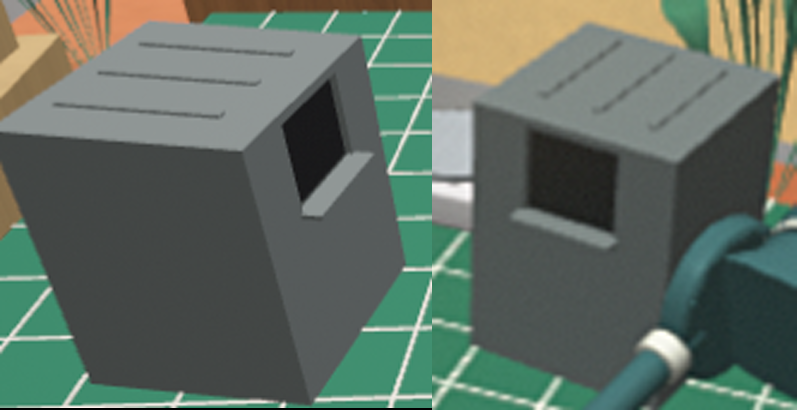

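```bash
python3 - <<'E'
from h import *
s,d=cam("scene"),cam("side")
S=np.array([(467,90),(568,85),(669,82),(484,150),(598,145),(699,140)])/3.2+[215,180]
D=np.array([(418,155),(372,243),(314,337),(292,122),(238,210),(180,297)])/5+[225,185]
def f(p): 
  P=[p[:3]+R.from_euler("z",p[3]).apply([x,y,0]) for x in(-.04,.04) for y in (-.08,0,.08)]
  return np.r_[(proj(s,P)-S).ravel(),(proj(d,P)-D).ravel()]
r=least_squares(f,[.54,.29,.177,0]);print("rack",r.x.round(4),abs(r.fun).max());print(r.fun.reshape(2,6,2).round(1))
P=least_squares(lambda p:np.r_[proj(s,p)[0]-S[1],proj(d,p)[0]-D[1]],[.5,.29,.177]);print("sq",P.x.round(4),P.fun.round(2))
print(np.array(R.from_euler("z",r.x[3]).apply([-.04,0,0])+r.x[:3]).round(4))
h=.11
sp={(0,h,.28):(240,152),(0,-h,.28):(362,38),(0,h,0):(312,403),(0,-h,0):(405,265),(.22,h,.28):(0,132),(.22,-h,.28):(148,22),(.22,h,0):(92,382),(0,.05,.27):(283,122),(0,-.05,.27):(330,80),(-.02,.055,.18):(320,217),(-.02,-.055,.18):(374,154)}
dp={(0,h,.28):(475,102),(0,-h,.28):(677,163),(.22,h,.28):(597,22),(.22,-h,.28):(778,75),(0,h,0):(475,342),(0,.05,.27):(528,127),(0,-.05,.27):(617,155)}
def g(p):
  T=lambda k:R.from_euler("z",p[3]).apply(np.array(list(k)))+p[:3]
  return np.r_[(proj(s,T(sp))-np.array(list(sp.values()))/2.4-[0,145]).ravel(),(proj(d,T(dp))-(np.array(list(dp.values()))-[432,0])/3.8-[320,70]).ravel()]
q=least_squares(g,[.5,-.4,0,-1.57]);print("bin",q.x.round(4));print(q.fun.reshape(-1,2).round(1).tolist())
M=np.array([(62,183),(253,170),(277,335),(55,367)])/3.2+[215,180]
m=least_squares(lambda p:(proj(s,box([p[0],p[1],.005],p[2],[(-.12,-.085,0),(-.12,.085,0),(.12,.085,0),(.12,-.085,0)]))-M).ravel(),[.48,-.03,0]);print("mat",m.x.round(4),m.fun.round(1))
st=read_state();print(R.from_rotvec(st["tcp_rot"]).as_matrix().round(3))
E
```

```text
rack [0.5365 0.2917 0.1725 0.0589] 1.2716246649277423
[[[-0.7  0.6]
  [-0.   0.6]
  [ 0.1  0. ]
  [ 0.6  0. ]
  [-0.8 -0.2]
  [ 1.3 -0.4]]

 [[ 0.8 -0.2]
  [-0.4 -0.4]
  [ 0.  -0.4]
  [ 0.6  0.4]
  [ 0.2 -0.4]
  [-0.4  0.5]]]
sq [0.4947 0.2901 0.1727] [ 0.14  0.12  0.15 -0.14]
[0.4965 0.2894 0.1725]
bin [ 0.5454 -0.3057 -0.0038 -1.7536]
[[0.7, 0.1], [0.0, -0.3], [-0.3, 1.2], [0.8, 0.2], [-4.3, -0.2], [1.3, 0.0], [0.3, 0.5], [-0.5, 1.9], [2.4, -2.5], [0.7, 0.2], [0.4, 0.2], [0.5, -0.3], [0.8, -0.0], [-1.2, -0.3], [1.9, -0.1], [-0.5, 0.5], [0.5, -0.1], [1.3, -0.0]]
mat [ 0.4769 -0.0278  0.0899] [-0.8 -0.9 -0.4 -1.1  1.4  2.5 -0.3 -1.2]
[[-0.946  0.325 -0.001]
 [ 0.325  0.946 -0.002]
 [ 0.    -0.002 -1.   ]]
```

```bash
cat >> h.py <<'E'
def pose(g,az,a,ysign=1,back=.011):
    """grasp point g, tool z: horizontal azimuth az (rad), a deg below horizontal; tool y horizontal. returns R,tcp"""
    a=np.radians(a); z=np.array([np.cos(a)*np.cos(az),np.cos(a)*np.sin(az),-np.sin(a)])
    y=ysign*np.array([-np.sin(az),np.cos(az),0]); x=np.cross(y,z)
    M=np.c_[x,y,z]; return R.from_matrix(M), np.array(g)+z*back
def cur():
    s=read_state(); return R.from_rotvec(s["tcp_rot"]), s["tool_pos"]
def plan(A,B,N,w):
    """straight-line rows from pose A to B in N rows"""
    rv=(A[0].inv()*B[0]).as_rotvec(); d=(B[1]-A[1])/N; Q=A[0]
    print(f"N={N} turn/row {np.degrees(np.linalg.norm(rv))/N:.1f} shift {np.linalg.norm(d)*100:.2f}")
    for i in range(N):
        print([w]+np.r_[Q.inv().apply(d)*100,np.degrees(rv/N)].round(2).tolist()); Q=Q*R.from_rotvec(rv/N)
E
cat > p1.py <<'E'
from h import *
az=.059+np.pi/2
A=cur()
B=pose([.4955,.29,.27],az,65,ysign=-1)
print(np.array(B[0].as_matrix()).round(2),B[1])
plan(A,(A[0],A[1]+[0.02,-.03,.07]),2,5)
A=(A[0],A[1]+[0.02,-.03,.07]); plan(A,B,8,5)
E
python3 p1.py
```

```text
[[-0.05  1.   -0.02]
 [ 0.9   0.06  0.42]
 [ 0.42 -0.   -0.91]] [0.49522588 0.29464071 0.26003061]
N=2 turn/row 0.0 shift 3.94
[5, -1.43, -1.1, -3.5, 0.0, 0.0, 0.0]
[5, -1.43, -1.1, -3.5, 0.0, 0.0, 0.0]
N=8 turn/row 9.0 shift 5.09
[5, -4.3, -2.66, 0.61, -1.86, 2.76, 8.31]
[5, -4.66, -2.02, 0.31, -1.86, 2.76, 8.31]
[5, -4.92, -1.33, 0.03, -1.86, 2.76, 8.31]
[5, -5.05, -0.6, -0.24, -1.86, 2.76, 8.31]
[5, -5.07, 0.14, -0.5, -1.86, 2.76, 8.31]
[5, -4.96, 0.89, -0.72, -1.86, 2.76, 8.31]
[5, -4.74, 1.62, -0.91, -1.86, 2.76, 8.31]
[5, -4.41, 2.32, -1.07, -1.86, 2.76, 8.31]
```

>>> {"api": "move_arm", "payload": {
  "series": [5, -1.4, -1.1, -3.5, 0, 0, 0, 5, -1.4, -1.1, -3.5, 0, 0, 0, 5, -4.3, -2.7, 0.6, -1.9, 2.8, 8.3, 5, -4.7, -2.0, 0.3, -1.9, 2.8, 8.3, 5, -4.9, -1.3, 0, -1.9, 2.8, 8.3]
}}

```text
time: 0.72
tool_pos: [0.3357, 0.4898, 0.291]
tcp_rot: [-1.131, -2.787, -0.184]
wrist_force: [0.1, -0.8, 1.1]
width: 0.586
grip_force: 0.0
```

>>> {"api": "move_arm", "payload": {
  "series": [5, -5, -0.6, -0.2, -1.9, 2.8, 8.3, 5, -5.1, 0.1, -0.5, -1.9, 2.8, 8.3, 5, -5, 0.9, -0.7, -1.9, 2.8, 8.3, 5, -4.7, 1.6, -0.9, -1.9, 2.8, 8.3, 5, -4.4, 2.3, -1.1, -1.9, 2.8, 8.3]
}}

```text
time: 1.35
tool_pos: [0.4953, 0.2941, 0.2592]
tcp_rot: [-1.914, -2.023, -0.437]
wrist_force: [-0.3, 0.2, -0.3]
width: 0.582
grip_force: 0.0
```

```bash
cat > p2.py <<'E'
from h import *
s=read_state(); print(s["time"],s["q"].round(3),s["tool_pos"].round(3),s["width"])
A=cur(); print(A[0].as_matrix().round(3))
c=calibration("wrist"); im=read_camera("wrist")
cv2.imwrite("pics/w1.png",im[:,:,::-1])
for z in (.177,.167): print("neck pred",proj(c,[.4955,.29,z]).round(1))
az=.059+np.pi/2
plan(A,pose([.4955,.29,.19],az,65,-1),2,5)
E
python3 p2.py
```

```text
1.35 [ 0.237 -0.014  1.94   0.48   1.172  0.003] [0.495 0.294 0.259] 0.5822645163597076
[[-0.05   0.998 -0.022]
 [ 0.9    0.055  0.432]
 [ 0.433  0.002 -0.902]]
neck pred [[318.5 262.9]]
neck pred [[318.5 262.7]]
N=2 turn/row 0.3 shift 3.96
[5, -1.69, -0.01, 3.58, 0.09, -0.32, -0.09]
[5, -1.67, -0.0, 3.59, 0.09, -0.32, -0.09]
```

View pics/w1.png

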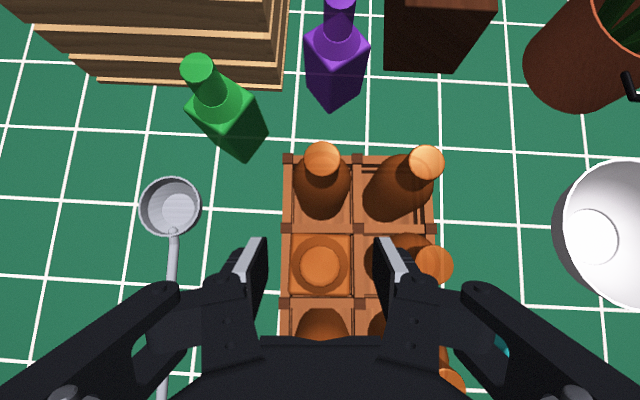

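The wrist view shows the square shoulder with its neck at (319,265), 2 px from my prediction of (318.5,263) and centred between the fingers. I'll check the joint model before choosing the tilt.

```bash
cat >> h.py <<'E'
def rot(q):
    return R.from_euler("z",q[0])*R.from_euler("y",q[1]+q[2])*R.from_euler("z",q[3])*R.from_euler("y",q[4])*R.from_euler("z",q[5])
E
python3 - <<'E'
from h import *
q0=np.array([1.203,.264,1.604,0,1.274,-.037]); s=read_state()
A=R.from_rotvec([-.51713602,-3.09831156,.00318955]); B=R.from_rotvec(s["tcp_rot"])
print((rot(q0).inv()*A).as_rotvec().round(3),(rot(s["q"]).inv()*B).as_rotvec().round(3))
# wrist-plane: estimate geometry h,L1,L2 (+offset), tool length
off=(rot(s["q"]).inv()*B)
for a in (25,30,35,40):
  T=pose([0,0,0],-1.7536,a,-1)[0]
  for q1 in (-.35,-.2,-.05):
   for ft in (1.8,2.1):
    M=(R.from_euler("zy",[q1,0]) if 0 else R.from_euler("z",q1)*R.from_euler("y",ft)).inv()*T*off.inv()
    e=M.as_euler("ZYZ"); print(a,q1,ft,e.round(2))
E
```

```text
[1.000e-03 1.000e-03 1.571e+00] [-0.    -0.     1.571]
25 -0.35 1.8 [-1.17  1.33 -3.  ]
25 -0.35 2.1 [-1.26  1.22 -2.71]
25 -0.2 1.8 [-1.15  1.46 -2.94]
25 -0.2 2.1 [-1.2   1.34 -2.66]
25 -0.05 1.8 [-1.12  1.59 -2.88]
25 -0.05 2.1 [-1.13  1.46 -2.61]
30 -0.35 1.8 [-1.08  1.31 -3.02]
30 -0.35 2.1 [-1.17  1.18 -2.74]
30 -0.2 1.8 [-1.06  1.44 -2.95]
30 -0.2 2.1 [-1.12  1.3  -2.68]
30 -0.05 1.8 [-1.03  1.57 -2.88]
30 -0.05 2.1 [-1.05  1.42 -2.62]
35 -0.35 1.8 [-0.99  1.3  -3.04]
35 -0.35 2.1 [-1.09  1.15 -2.77]
35 -0.2 1.8 [-0.97  1.43 -2.96]
35 -0.2 2.1 [-1.03  1.26 -2.7 ]
35 -0.05 1.8 [-0.95  1.55 -2.88]
35 -0.05 2.1 [-0.98  1.37 -2.63]
40 -0.35 1.8 [-0.9   1.3  -3.07]
40 -0.35 2.1 [-0.99  1.12 -2.81]
40 -0.2 1.8 [-0.89  1.41 -2.98]
40 -0.2 2.1 [-0.95  1.23 -2.73]
40 -0.05 1.8 [-0.86  1.52 -2.88]
40 -0.05 2.1 [-0.9   1.33 -2.65]
```

```bash
python3 - <<'E'
from h import *
A=cur(); az=.059+np.pi/2
B=pose([.4955,.2905,.2],az,60,-1); plan(A,B,2,5); plan(B,pose([.4955,.2905,.162],az,60,-1),2,5)
E
```

```text
N=2 turn/row 2.3 shift 3.35
[5, -1.09, -0.15, 3.17, 0.22, 2.29, -0.32]
[5, -1.21, -0.14, 3.12, 0.22, 2.29, -0.32]
N=2 turn/row 0.0 shift 1.90
[5, -0.95, 0.0, 1.65, 0.0, 0.0, 0.0]
[5, -0.95, 0.0, 1.65, 0.0, 0.0, 0.0]
```

>>> {"api": "move_arm", "payload": {
  "series": [5, -1.1, -0.1, 3.2, 0.2, 2.3, -0.3, 5, -1.2, -0.1, 3.1, 0.2, 2.3, -0.3, 5, -0.9, 0, 1.6, 0, 0, 0, 5, -1, 0, 1.7, 0, 0, 0, 5, 0, 0, 0, 0, 0, 0],
  "grip_force": 110
}}

```text
time: 2.02
tool_pos: [0.4913, 0.3036, 0.1536]
tcp_rot: [-1.847, -1.987, -0.496]
wrist_force: [-0.0, 0.2, -0.1]
width: 0.586
grip_force: 0.0
```

>>> {"api": "move_arm", "payload": {
  "series": [2.5, 0, 0, 0, 0, 0, 0, 2.5, 0, 0, 0, 0, 0, 0, 2.5, 0, 0, 0, 0, 0, 0, 2.5, 0, 0, 0, 0, 0, 0]
}}

```text
time: 2.52
tool_pos: [0.4935, 0.3039, 0.1566]
tcp_rot: [-1.848, -1.988, -0.503]
wrist_force: [0.3, -0.7, 4.2]
width: 0.318
grip_force: 108.1
```

```bash
python3 - <<'E'
from h import *
s=read_state(); A=cur(); print(s["time"],s["q"].round(3),A[1].round(4),s["width"],s["grip_force"],s["wrist_force"]);print(A[0].as_matrix()[:,2].round(3), (A[1]-.011*A[0].as_matrix()[:,2]).round(4))
plan(A,(A[0],A[1]+[0,0,.18]),4,2.5)
E
```

```text
2.525 [ 0.211  0.094  2.056  0.63   1.007 -0.212] [0.4935 0.3039 0.1566] 0.31834283530816176 108.05651664733887 [ 0.34629952 -0.68052586  4.24389262]
[-0.032  0.502 -0.864] [0.4938 0.2983 0.1661]
N=4 turn/row 0.0 shift 4.50
[2.5, 2.26, 0.02, -3.89, 0.0, 0.0, 0.0]
[2.5, 2.26, 0.02, -3.89, 0.0, 0.0, 0.0]
[2.5, 2.26, 0.02, -3.89, 0.0, 0.0, 0.0]
[2.5, 2.26, 0.02, -3.89, 0.0, 0.0, 0.0]
```

>>> {"api": "move_arm", "payload": {
  "series": [2.5, 0.9, 0, -1.5, 0, 0, 0, 2.5, 1.4, 0, -2.4, 0, 0, 0, 2.5, 2.2, 0, -3.9, 0, 0, 0, 2.5, 2.2, 0, -3.9, 0, 0, 0, 2.5, 2.2, 0, -3.9, 0, 0, 0]
}}

```text
time: 3.15
tool_pos: [0.4911, 0.3015, 0.3357]
tcp_rot: [-1.848, -1.988, -0.496]
wrist_force: [0.7, 0.1, -2.1]
width: 0.321
grip_force: 108.6
```

```bash
python3 - <<'E'
from h import *
s=read_state(); A=cur(); print(s["time"],s["q"].round(3),A[1].round(4),s["width"],s["grip_force"],s["wrist_force"])
im=read_camera("scene"); im2=read_camera("side")
cv2.imwrite("pics/l.png",np.hstack([cv2.resize(im[60:300,280:480],(480,576)),cv2.resize(im2[60:300,230:380],(320,576))])[:,:,::-1])
# candidate tilt sequence: lift remaining, move to above mat, rotate
d=-75*np.pi/180
B=pose([.429,.035,.16],d,30,1)
C=(A[0],A[1]+[-.03,-.04,.03]); plan(A,C,2,2.5); plan(C,B,13,2.5)
g=B
E
```

```text
3.15 [ 0.208 -0.059  1.865  0.541  1.3   -0.003] [0.4911 0.3015 0.3357] 0.32133576532386604 108.61783504486084 [ 0.74399853  0.11103142 -2.10683146]
N=2 turn/row 0.0 shift 2.92
[2.5, -0.88, -1.64, -2.24, 0.0, 0.0, 0.0]
[2.5, -0.88, -1.64, -2.24, 0.0, 0.0, 0.0]
N=13 turn/row 7.0 shift 2.44
[2.5, -2.36, -0.36, 0.51, -0.24, -6.91, -0.89]
[2.5, -2.28, -0.4, 0.79, -0.24, -6.91, -0.89]
[2.5, -2.16, -0.44, 1.05, -0.24, -6.91, -0.89]
[2.5, -2.01, -0.47, 1.3, -0.24, -6.91, -0.89]
[2.5, -1.83, -0.51, 1.53, -0.24, -6.91, -0.89]
[2.5, -1.63, -0.54, 1.74, -0.24, -6.91, -0.89]
[2.5, -1.4, -0.57, 1.92, -0.24, -6.91, -0.89]
[2.5, -1.15, -0.6, 2.07, -0.24, -6.91, -0.89]
[2.5, -0.88, -0.63, 2.19, -0.24, -6.91, -0.89]
[2.5, -0.6, -0.65, 2.28, -0.24, -6.91, -0.89]
[2.5, -0.31, -0.67, 2.33, -0.24, -6.91, -0.89]
[2.5, -0.02, -0.68, 2.35, -0.24, -6.91, -0.89]
[2.5, 0.27, -0.69, 2.33, -0.24, -6.91, -0.89]
```

View pics/l.png

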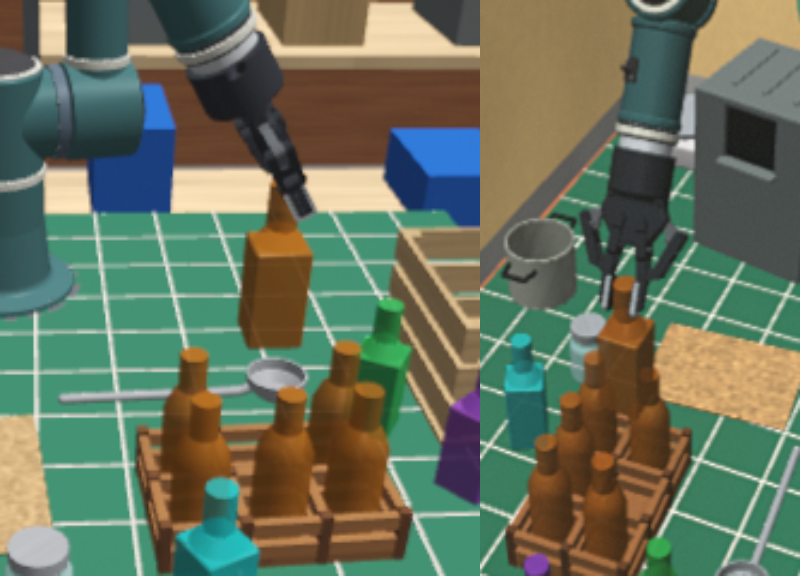

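```bash
python3 - <<'E'
from h import *
A=cur(); d=-75*np.pi/180
B=pose([.429,.035,.16],d,30,1)
C=(A[0],A[1]+[-.06,-.02,.04]); plan(A,C,3,2.5); plan(C,B,17,2.5)
E
```

```text
N=3 turn/row 0.0 shift 2.49
[2.5, 0.23, -2.03, -1.43, 0.0, 0.0, 0.0]
[2.5, 0.23, -2.03, -1.43, 0.0, 0.0, 0.0]
[2.5, 0.23, -2.03, -1.43, 0.0, 0.0, 0.0]
N=17 turn/row 5.3 shift 2.02
[2.5, -1.97, -0.14, 0.39, -0.14, -5.29, -0.7]
[2.5, -1.93, -0.17, 0.57, -0.14, -5.29, -0.7]
[2.5, -1.86, -0.19, 0.75, -0.14, -5.29, -0.7]
[2.5, -1.78, -0.22, 0.92, -0.14, -5.29, -0.7]
[2.5, -1.69, -0.24, 1.08, -0.14, -5.29, -0.7]
[2.5, -1.58, -0.26, 1.23, -0.14, -5.29, -0.7]
[2.5, -1.46, -0.28, 1.37, -0.14, -5.29, -0.7]
[2.5, -1.32, -0.3, 1.49, -0.14, -5.29, -0.7]
[2.5, -1.17, -0.32, 1.61, -0.14, -5.29, -0.7]
[2.5, -1.02, -0.34, 1.71, -0.14, -5.29, -0.7]
[2.5, -0.85, -0.36, 1.8, -0.14, -5.29, -0.7]
[2.5, -0.68, -0.37, 1.86, -0.14, -5.29, -0.7]
[2.5, -0.5, -0.38, 1.92, -0.14, -5.29, -0.7]
[2.5, -0.31, -0.39, 1.95, -0.14, -5.29, -0.7]
[2.5, -0.13, -0.4, 1.97, -0.14, -5.29, -0.7]
[2.5, 0.06, -0.4, 1.98, -0.14, -5.29, -0.7]
[2.5, 0.25, -0.41, 1.96, -0.14, -5.29, -0.7]
```

>>> {"api": "move_arm", "payload": {
  "series": [2.5, 0.2, -2, -1.4, 0, 0, 0, 2.5, 0.2, -2, -1.4, 0, 0, 0, 2.5, 0.2, -2, -1.4, 0, 0, 0, 2.5, -2, -0.1, 0.4, -0.1, -5.3, -0.7, 2.5, -1.9, -0.2, 0.6, -0.1, -5.3, -0.7]
}}

```text
time: 3.88
tool_pos: [0.4319, 0.2504, 0.3456]
tcp_rot: [-1.938, -2.132, -0.344]
wrist_force: [-0.2, 0.3, -3.4]
width: 0.317
grip_force: 108.8
```

>>> {"api": "move_arm", "payload": {
  "series": [2.5, -1.9, -0.2, 0.7, -0.1, -5.3, -0.7, 2.5, -1.8, -0.2, 0.9, -0.1, -5.3, -0.7, 2.5, -1.7, -0.2, 1.1, -0.1, -5.3, -0.7, 2.5, -1.6, -0.3, 1.2, -0.1, -5.3, -0.7, 2.5, -1.5, -0.3, 1.4, -0.1, -5.3, -0.7]
}}

```text
time: 4.5
tool_pos: [0.4303, 0.1736, 0.279]
tcp_rot: [1.973, 2.295, -0.093]
wrist_force: [0.1, 0.1, -2.9]
width: 0.317
grip_force: 108.8
```

>>> {"api": "move_arm", "payload": {
  "series": [2.5, -1.3, -0.3, 1.5, -0.1, -5.3, -0.7, 2.5, -1.2, -0.3, 1.6, -0.1, -5.3, -0.7, 2.5, -1, -0.3, 1.7, -0.1, -5.3, -0.7, 2.5, -0.9, -0.4, 1.8, -0.1, -5.3, -0.7, 2.5, -0.7, -0.4, 1.9, -0.1, -5.3, -0.7]
}}

```text
time: 5.12
tool_pos: [0.4286, 0.0973, 0.2128]
tcp_rot: [1.658, 2.044, -0.486]
wrist_force: [-0.9, -0.7, -2.7]
width: 0.32
grip_force: 108.8
```

>>> {"api": "move_arm", "payload": {
  "series": [2.5, -0.5, -0.4, 1.9, -0.1, -5.3, -0.7, 2.5, -0.3, -0.4, 2, -0.1, -5.3, -0.7, 2.5, -0.1, -0.4, 2, -0.1, -5.3, -0.7, 2.5, 0.1, -0.4, 2, -0.1, -5.3, -0.7, 2.5, 0.3, -0.4, 2, -0.1, -5.3, -0.7]
}}

```text
time: 5.75
tool_pos: [0.4267, 0.0214, 0.1448]
tcp_rot: [1.327, 1.75, -0.795]
wrist_force: [0.1, -0.1, -1.9]
width: 0.319
grip_force: 108.9
```

```bash
python3 - <<'E'
from h import *
s=read_state(); A=cur(); M=A[0].as_matrix(); print(s["time"],s["q"].round(3),(A[1]-.011*M[:,2]).round(4),s["width"],s["grip_force"],s["wrist_force"]);print(M.round(3))
im=read_camera("scene"); im2=read_camera("side")
cv2.imwrite("pics/t.png",np.hstack([cv2.resize(im[140:320,210:410],(480,432)),cv2.resize(im2[130:310,240:390],(320,432))])[:,:,::-1])
E
```

```text
5.75 [ 0.661  0.216  2.237 -0.937  1.408  0.916] [0.4243 0.0307 0.1503] 0.3188434725096993 108.92472624778748 [ 0.1366174  -0.14981911 -1.92099   ]
[[-0.146  0.966  0.213]
 [ 0.475  0.257 -0.841]
 [-0.868 -0.022 -0.497]]
```

View pics/t.png

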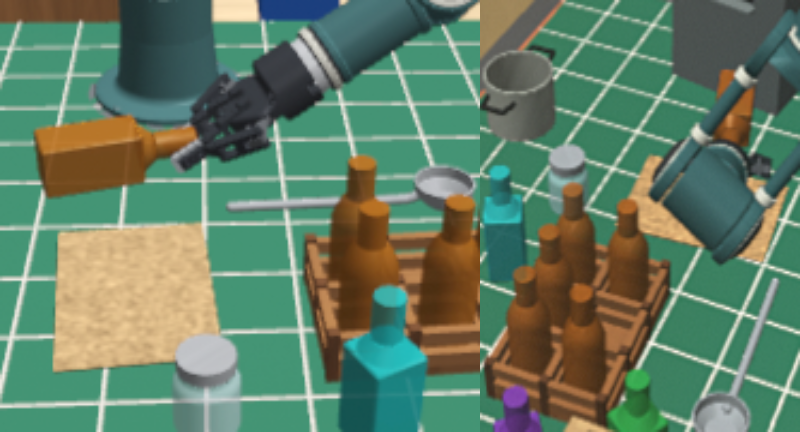

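```bash
python3 - <<'E'
from h import *
c=cam("scene"); A=cur(); M=A[0].as_matrix(); g=A[1]-.011*M[:,2]
U=np.array([(35,130),(132,117),(138,138),(42,153),(143,185),(48,195)])/2.4+[210,140]
# bottle axes in tool frame: closing axis y = bottle x; axis = rotate -z about y by phi
h=.028
def pts(p):
    phi,t,e=p[:3]; ax=-M[:,2]*np.cos(phi)+M[:,0]*np.sin(phi); x=M[:,1]; up=np.cross(x,ax); up*=np.sign(up[2])
    o=g+e*up-ax*t+ p[3]*x
    return [o+a*ax+s*h*x+u*h*up for a,s,u in((0,-1,1),(.105,-1,1),(.105,1,1),(0,1,1),(.105,1,-1),(0,1,-1))],ax,o
r=least_squares(lambda p:np.r_[(proj(c,pts(p)[0])-U).ravel(),(p[1]-.15)*300,p[2]*300,p[3]*400],[-.5,.15,0,0])
_,ax,o=pts(r.x);print(r.x.round(3),"elev deg",np.degrees(np.arcsin(ax[2])),"axis",ax.round(3),"base",o.round(4));print(r.fun.round(1))
print("roll: tool y z comp",M[2,1])
E
```

```text
[ 0.543  0.153  0.004 -0.003] elev deg -1.3449565670698622 axis [-0.257  0.966 -0.023] base [ 0.4583 -0.119   0.1553]
[-0.8 -1.7  0.3 -1.1  2.6  1.2 -0.4  0.3  0.8  0.5 -1.5  2.1  0.8  1.1
 -1.2]
roll: tool y z comp -0.03015710721383752
```

```bash
python3 - <<'E'
from h import *
A=cur(); M=A[0].as_matrix(); g=A[1]-.011*M[:,2]
B=pose([.427,.049,.045],-75*np.pi/180,30,1)
plan(A,B,5,2.5); print("per cm down:",(B[0].inv().apply([0,0,-1])).round(3))
E
```

```text
N=5 turn/row 0.4 shift 2.10
[2.5, 1.96, 0.27, 0.71, -0.2, 0.05, 0.29]
[2.5, 1.96, 0.26, 0.71, -0.2, 0.05, 0.29]
[2.5, 1.96, 0.24, 0.72, -0.2, 0.05, 0.29]
[2.5, 1.96, 0.23, 0.72, -0.2, 0.05, 0.29]
[2.5, 1.96, 0.22, 0.72, -0.2, 0.05, 0.29]
per cm down: [0.866 0.    0.5  ]
```

>>> {"api": "move_arm", "payload": {
  "series": [2.5, 2, 0.3, 0.7, -0.2, 0, 0.3, 2.5, 2, 0.3, 0.7, -0.2, 0, 0.3, 2.5, 1.9, 0.2, 0.7, -0.2, 0.1, 0.3, 2.5, 1.9, 0.2, 0.7, -0.2, 0.1, 0.3, 2.5, 1.9, 0.2, 0.7, -0.2, 0.1, 0.3]
}}

```text
time: 6.48
tool_pos: [0.4342, 0.0432, 0.0442]
tcp_rot: [1.344, 1.738, -0.756]
wrist_force: [-0.5, -1.0, -2.0]
width: 0.323
grip_force: 109.2
```

>>> {"api": "move_arm", "payload": {
  "series": [2.5, 0, 0, 0, 0, 0, 0, 2.5, 0.3, 0, 0.2, 0, 0, 0, 2.5, 0.3, 0, 0.2, 0, 0, 0]
}}

```text
time: 6.85
tool_pos: [0.4341, 0.0421, 0.0378]
tcp_rot: [1.342, 1.736, -0.758]
wrist_force: [-0.2, 0.6, -1.5]
width: 0.322
grip_force: 109.2
```

```bash
python3 - <<'E'
from h import *
s=read_state(); A=cur(); M=A[0].as_matrix(); print(s["time"],s["q"].round(3),(A[1]-.011*M[:,2]).round(4),s["wrist_force"].round(2),s["torque"].round(2));print(M[2].round(3))
E
```

```text
6.85 [ 0.688  0.451  2.214 -0.968  1.281  1.133] [0.4316 0.0512 0.0433] [-0.21  0.56 -1.55] [0.99 0.23 0.03]
[-0.864  0.012 -0.503]
```

>>> {"api": "move_arm", "payload": {
  "series": [2.5, 0.3, 0, 0.2, 0, 0, 0, 2.5, 0.2, 0, 0.1, 0, 0, 0, 2.5, 0, 0, 0, 0, 0, 0]
}}

```text
time: 7.22
tool_pos: [0.4336, 0.0416, 0.0312]
tcp_rot: [1.341, 1.737, -0.76]
wrist_force: [-0.0, -0.2, -1.9]
width: 0.322
grip_force: 109.2
```

>>> {"api": "move_arm", "payload": {
  "series": [2.5, 0.2, 0, 0.1, 0, 0, 0, 2.5, 0, 0, 0, 0, 0, 0]
}}

```text
time: 7.48
tool_pos: [0.4335, 0.0418, 0.029]
tcp_rot: [1.341, 1.737, -0.76]
wrist_force: [0.2, 0.1, -3.2]
width: 0.319
grip_force: 109.2
```

>>> {"api": "move_arm", "payload": {
  "series": [2.5, 0.2, 0, 0.1, 0, 0, 0, 2.5, 0, 0, 0, 0, 0, 0]
}}

```text
time: 7.72
tool_pos: [0.4335, 0.0419, 0.0267]
tcp_rot: [1.341, 1.737, -0.76]
wrist_force: [-0.2, 0.2, -2.6]
width: 0.321
grip_force: 109.2
```

>>> {"api": "move_arm", "payload": {
  "series": [2.5, 0.2, 0, 0.1, 0, 0, 0, 2.5, 0, 0, 0, 0, 0, 0]
}}

```text
time: 7.98
tool_pos: [0.4335, 0.042, 0.0245]
tcp_rot: [1.341, 1.737, -0.76]
wrist_force: [-0.3, 0.3, -2.5]
width: 0.319
grip_force: 109.2
```

>>> {"api": "move_arm", "payload": {
  "series": [2.5, 0.2, 0, 0.1, 0, 0, 0, 2.5, 0, 0, 0, 0, 0, 0]
}}

```text
time: 8.22
tool_pos: [0.4335, 0.0422, 0.0223]
tcp_rot: [1.34, 1.737, -0.76]
wrist_force: [0.5, 0.4, -1.8]
width: 0.325
grip_force: 109.2
```

```bash
python3 - <<'E'
from h import *
s=read_state(); A=cur(); print(s["wrist_force"].round(2),s["torque"].round(2))
im=read_camera("scene")
cv2.imwrite("pics/d.png",cv2.resize(im[190:310,210:370],(800,600),interpolation=cv2.INTER_CUBIC)[:,:,::-1])
E
```

```text
[ 0.45  0.42 -1.85] [ 0.87  0.23 -0.  ]
```

View pics/d.png

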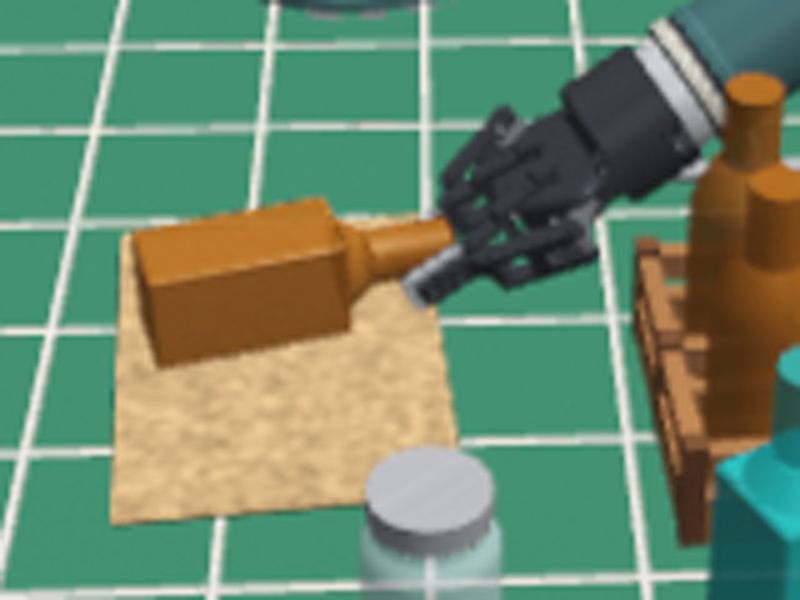

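The scene view shows the bottle lying in the grip just over the mat: body corners at about (242,263) and (280,256), neck in the pads at (300,236). There is no contact force yet, so I'll keep lowering.

>>> {"api": "move_arm", "payload": {
  "series": [2.5, 0.2, 0, 0.1, 0, 0, 0, 2.5, 0, 0, 0, 0, 0, 0]
}}

```text
time: 8.52
tool_pos: [0.4336, 0.0423, 0.0203]
tcp_rot: [1.34, 1.737, -0.76]
wrist_force: [0.2, 0.9, -0.9]
width: 0.322
grip_force: 109.1
```

>>> {"api": "move_arm", "payload": {
  "series": [2.5, 0.1, 0, 0.05, 0, 0, 0, 2.5, 0, 0, 0, 0, 0, 0]
}}

```text
time: 8.78
tool_pos: [0.4337, 0.0425, 0.0196]
tcp_rot: [1.34, 1.736, -0.76]
wrist_force: [-0.6, 2.5, 3.4]
width: 0.321
grip_force: 109.7
```

```bash
python3 - <<'E'
from h import *
c=cam("scene"); A=cur(); M=A[0].as_matrix(); s=read_state(); print(A[1],s["wrist_force"].round(2),s["torque"].round(2))
g=A[1]-.011*M[:,2]+[0,0,.0035]
U=np.array([(133,232),(325,200),(342,250),(150,288),(350,330),(162,367)])/5+[210,190]
h=.028
def pts(p):
    ax=np.array([np.cos(p[4])*np.cos(p[3]),np.sin(p[4])*np.cos(p[3]),np.sin(p[3])]);x=np.cross([0,0,1],ax);x/=-np.linalg.norm(x);up=-np.cross(x,ax)*-1; up*=np.sign(up[2])
    o=p[:3]
    return [o+a*ax+q*h*x+u*h*up for a,q,u in((0,-1,1),(.105,-1,1),(.105,1,1),(0,1,1),(.105,1,-1),(0,1,-1))]
r=least_squares(lambda p:(proj(c,pts(p))-U).ravel(),[.46,-.1,.035,0,1.83])
print(r.x.round(4),r.fun.round(1), "elev",np.degrees(r.x[3]))
E
```

```text
[0.43374156 0.04251657 0.01962253] [-0.55  2.49  3.38] [ 0.08  0.27 -0.27]
[ 0.4065 -0.1031 -0.0125  0.0431  1.7986] [ 0.7 -0.4 -0.6 -0.8 -0.   0.3 -0.  -0.1 -0.1  0.5  0.1  0.5] elev 2.4679515524623254
```

>>> {"api": "move_arm", "payload": {
  "series": [2.5, 0, 0, 0, 0, 0, 0, 2.5, 0.1, 0, 0.05, 0, -0.4, 0, 2.5, 0, 0, 0, 0, 0, 0],
  "grip_force": 25
}}

```text
time: 9.15
tool_pos: [0.4338, 0.0427, 0.0186]
tcp_rot: [1.336, 1.73, -0.764]
wrist_force: [-2.4, 5.0, 6.8]
width: 0.319
grip_force: 110.2
```

>>> {"api": "move_arm", "payload": {
  "series": [2.5, 0.1, 0, 0.05, 0, -0.4, 0, 2.5, 0, 0, 0, 0, 0, 0]
}}

```text
time: 9.4
tool_pos: [0.4339, 0.0428, 0.0179]
tcp_rot: [1.331, 1.724, -0.768]
wrist_force: [-3.2, 5.4, 7.8]
width: 0.317
grip_force: 110.4
```

>>> {"api": "move_arm", "payload": {
  "series": [3.2, 0, 0, 0, 0, 0, 0, 3.4, 0, 0, 0, 0, 0, 0, 3.8, 0, 0, 0, 0, 0, 0, 4.5, 0, 0, 0, 0, 0, 0, 5, 0, 0, 0, 0, 0, 0],
  "grip_force": 40
}}

```text
time: 10.02
tool_pos: [0.4333, 0.0424, 0.0166]
tcp_rot: [1.333, 1.726, -0.768]
wrist_force: [-0.0, -0.9, -0.2]
width: 0.583
grip_force: 0.0
```

```bash
python3 - <<'E'
from h import *
c=cam("scene"); A=cur(); M=A[0].as_matrix(); s=read_state(); print(A[1].round(4),s["wrist_force"].round(2),s["torque"].round(2),s["q"].round(2),s["width"])
im=read_camera("scene"); im2=read_camera("side")
cv2.imwrite("pics/e.png",np.hstack([cv2.resize(im[190:290,215:325],(440,400),interpolation=cv2.INTER_CUBIC),cv2.resize(im2[150:250,300:390],(360,400),interpolation=cv2.INTER_CUBIC)])[:,:,::-1])
E
```

```text
[0.4333 0.0424 0.0166] [-0.03 -0.94 -0.16] [0.44 0.12 0.01] [ 0.69  0.51  2.21 -0.98  1.27  1.18] 0.5826950250920685
```

View pics/e.png

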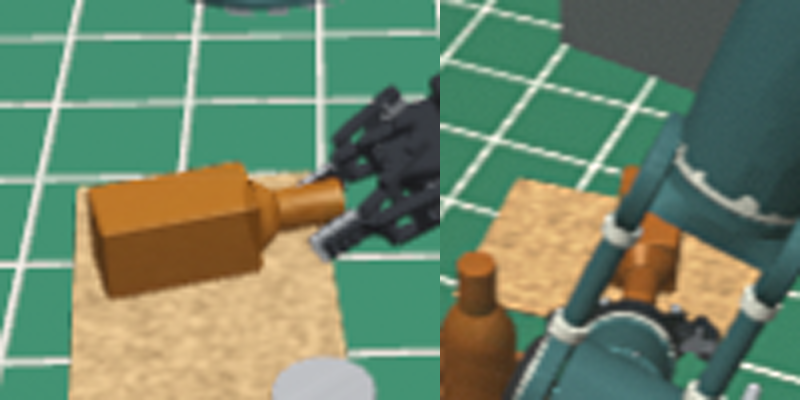

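The scene view shows the bottle lying flat on the mat and let go, body corners at (243,264) and (280,257), fingers open either side of the neck. I have used all 10 views, so from here I work from numbers.

```bash
python3 - <<'E'
from h import *
c=cam("scene"); A=cur()
U=np.array([(90,197),(240,163),(258,208),(107,237),(262,270),(112,298)])/4+[215,190]
def pts(p): return box([p[0],p[1],.033],p[2],[(.028,0,.028),(.028,.105,.028),(-.028,.105,.028),(-.028,0,.028),(-.028,.105,-.028),(-.028,0,-.028)])
# bottle axis = local y; near face (towards +x world) 
def pts(p): return box([p[0],p[1],.033],p[2],[(-.028,0,.028),(-.028,.105,.028),(.028,.105,.028),(.028,0,.028),(.028,.105,-.028),(.028,0,-.028)])
r=least_squares(lambda p:(proj(c,pts(p))-U).ravel(),[.46,-.1,.2]);print(r.x.round(4),r.fun.round(1))
b=r.x; ax=np.array([-np.sin(b[2]),np.cos(b[2]),0]); gp=np.r_[b[:2],.031]+ax*.15
M=A[0].as_matrix(); g=A[1]-.011*M[:,2]
print("neck pt",gp.round(4),"grasp now",g.round(4),"az deg",np.degrees(np.arctan2(M[1,2],M[0,2])),"bottle az",np.degrees(b[2])-90)
print("lateral offset of grasp from axis",np.cross(ax,(g-gp))[2]*-1, "along",(g-gp)@ax)
h=.11
sp={(0,h,.28):(240,152),(0,-h,.28):(362,38),(0,h,0):(312,403),(0,-h,0):(405,265),(.22,-h,.28):(148,22),(.22,h,0):(92,382),(-.02,.055,.18):(320,217),(-.02,-.055,.18):(374,154)}
dp={(0,h,.28):(475,102),(0,-h,.28):(677,163),(.22,h,.28):(597,22),(.22,-h,.28):(778,75),(0,h,0):(475,342),(0,.05,.27):(528,127),(0,-.05,.27):(617,155)}
s,d=c,cam("side")
def f(p):
  T=lambda k:R.from_euler("z",p[2]).apply(np.array(list(k)))+[p[0],p[1],0]
  return np.r_[(proj(s,T(sp))-np.array(list(sp.values()))/2.4-[0,145]).ravel(),(proj(d,T(dp))-(np.array(list(dp.values()))-[432,0])/3.8-[320,70]).ravel()]
q=least_squares(f,[.5,-.4,-1.57],loss="soft_l1");print("bin",q.x.round(4),abs(f(q.x)).max())
E
```

```text
[ 0.4774 -0.0944  0.3058] [-1.4 -2.1  0.2 -1.1  1.6 -0.9 -1.   0.   1.3  0.9 -0.6  2.4]
neck pt [0.4322 0.0487 0.031 ] grasp now [0.4308 0.0516 0.0221] az deg -74.68645034035117 bottle az -72.47918661471157
lateral offset of grasp from axis -0.0004491450256503258 along 0.0032840983564711716
bin [ 0.5484 -0.3047 -1.7532] 2.030575139650068
```

>>> {"api": "move_arm", "payload": {
  "series": [5, 0, 0, -1, 0, 0, 0, 5, 0, 0, -2, 0, 0, 0, 5, 0, 0, -3, 0, 0, 0, 5, 0, 0, 0, 0, 0, 0, 5, 0, 0, 0, 0, 0, 0]
}}

```text
time: 10.75
tool_pos: [0.4197, 0.0935, 0.0464]
tcp_rot: [1.332, 1.726, -0.766]
wrist_force: [0.3, 0.0, 0.7]
width: 0.582
grip_force: 0.0
```

```bash
python3 - <<'E'
from h import *
A=cur(); print(A[0].as_matrix()[2].round(3))
B=pose([.4313,.049,.031],np.radians(-74.5),30,1); C=(B[0],B[1]-.04*B[0].as_matrix()[:,2])
plan(A,C,1,5); plan(C,B,2,5)
E
```

```text
[-0.871  0.011 -0.491]
N=1 turn/row 1.0 shift 2.09
[5, -0.95, -0.05, 1.86, -0.08, 0.62, -0.75]
N=2 turn/row 0.0 shift 2.00
[5, -0.0, 0.0, 2.0, 0.0, 0.0, 0.0]
[5, -0.0, 0.0, 2.0, 0.0, 0.0, 0.0]
```

>>> {"api": "move_arm", "payload": {
  "series": [5, -0.9, 0, 1.9, -0.1, 0.6, -0.7, 5, 0, 0, 2, 0, 0, 0, 5, 0, 0, 2, 0, 0, 0, 5, 0, 0, 0, 0, 0, 0, 2.5, 0, 0, 0, 0, 0, 0],
  "grip_force": 110
}}

```text
time: 11.38
tool_pos: [0.4343, 0.039, 0.0245]
tcp_rot: [1.328, 1.744, -0.768]
wrist_force: [-0.2, 0.3, -0.5]
width: 0.388
grip_force: 0.0
```

>>> {"api": "move_arm", "payload": {
  "series": [2.5, 0, 0, 0, 0, 0, 0, 2.5, 0, 0, 0, 0, 0, 0, 2.5, 0, 0, 0, 0, 0, 0]
}}

```text
time: 11.75
tool_pos: [0.4346, 0.0398, 0.0248]
tcp_rot: [1.328, 1.744, -0.766]
wrist_force: [-0.3, 0.2, 0.0]
width: 0.324
grip_force: 108.2
```

```bash
python3 - <<'E'
from h import *
s=read_state(); A=cur(); M=A[0].as_matrix(); print(s["time"],s["wrist_force"].round(2),s["torque"].round(2),(A[1]-.011*M[:,2]).round(4),s["width"],s["grip_force"]); print(M[2].round(3))
az=-1.7532; xh=np.array([np.cos(az),np.sin(az),0]); m=np.array([.5484,-.3047,.218])
C=(A[0],A[1]+[0,0,.19]); plan(A,C,5,2.5)
B=pose(m-xh*.215,az,30,1); print((m-xh*.215).round(3)); plan(C,B,5,2.5)
E
```

```text
11.75 [-0.25  0.23  0.04] [ 0.49  0.18 -0.02] [0.432  0.049  0.0303] 0.3235036525160808 108.2031261920929
[-0.866  0.001 -0.5  ]
N=5 turn/row 0.0 shift 3.80
[2.5, -3.29, 0.0, -1.9, 0.0, 0.0, 0.0]
[2.5, -3.29, 0.0, -1.9, 0.0, 0.0, 0.0]
[2.5, -3.29, 0.0, -1.9, 0.0, 0.0, 0.0]
[2.5, -3.29, 0.0, -1.9, 0.0, 0.0, 0.0]
[2.5, -3.29, 0.0, -1.9, 0.0, 0.0, 0.0]
[ 0.587 -0.093  0.218]
N=5 turn/row 5.2 shift 4.15
[2.5, -1.73, 2.15, 3.1, 4.5, 0.0, 2.58]
[2.5, -1.63, 2.46, 2.92, 4.5, 0.0, 2.58]
[2.5, -1.51, 2.76, 2.71, 4.5, 0.0, 2.58]
[2.5, -1.38, 3.03, 2.49, 4.5, 0.0, 2.58]
[2.5, -1.24, 3.27, 2.24, 4.5, 0.0, 2.58]
```

>>> {"api": "move_arm", "payload": {
  "series": [2.5, -1.3, 0, -0.7, 0, 0, 0, 2.5, -2.6, 0, -1.5, 0, 0, 0, 2.5, -4.2, 0, -2.4, 0, 0, 0, 2.5, -4.2, 0, -2.4, 0, 0, 0, 2.5, -4.2, 0, -2.4, 0, 0, 0]
}}

```text
time: 12.38
tool_pos: [0.4339, 0.0382, 0.2166]
tcp_rot: [1.329, 1.745, -0.766]
wrist_force: [-0.3, -0.0, -2.1]
width: 0.324
grip_force: 108.5
```

>>> {"api": "move_arm", "payload": {
  "series": [2.5, -1.7, 2.2, 3.1, 4.5, 0, 2.6, 2.5, -1.6, 2.5, 2.9, 4.5, 0, 2.6, 2.5, -1.5, 2.8, 2.7, 4.5, 0, 2.6, 2.5, -1.4, 3, 2.5, 4.5, 0, 2.6, 2.5, -1.2, 3.3, 2.2, 4.5, 0, 2.6]
}}

```text
time: 13.0
tool_pos: [0.587, -0.1038, 0.2125]
tcp_rot: [1.755, 1.453, -1.011]
wrist_force: [1.0, 1.4, -1.8]
width: 0.322
grip_force: 108.7
```

>>> {"api": "move_arm", "payload": {
  "series": [2.5, 0, 0, 0, 0, 0, 0, 2.5, 0, 0, 0, 0, 0, 0]
}}

```text
time: 13.25
tool_pos: [0.5857, -0.103, 0.2118]
tcp_rot: [1.752, 1.455, -1.012]
wrist_force: [-0.4, 0.1, -1.9]
width: 0.324
grip_force: 109.5
```

```bash
python3 - <<'E'
from h import *
s=read_state(); A=cur(); M=A[0].as_matrix(); g=A[1]-.011*M[:,2]; print(s["time"],s["wrist_force"].round(2),s["torque"].round(2),g.round(4),s["q"].round(3),s["width"]); print(M[2].round(3),"az",np.arctan2(M[1,2],M[0,2]))
# bottle elevation: amber mask vs rendered hull for both cams, silhouette of body+neck
def mask(n):
    im=read_camera(n); hsv=cv2.cvtColor(im,cv2.COLOR_RGB2HSV); return cv2.inRange(hsv,(8,150,60),(20,255,255))
ms={n:mask(n) for n in("scene","side")}; cs={n:cam(n) for n in ms}
x=M[:,1]
def body(phi,t,e):
    ax=-M[:,2]*np.cos(phi)+M[:,0]*np.sin(phi); up=np.cross(x,ax); up*=np.sign(up[2]); o=g+e*up-ax*t
    return ax,o,[o+a*ax+p*.028*x+q*.028*up for a in(0,.105) for p in(-1,1) for q in(-1,1)]
best=[]
ax,o,P=body(np.radians(30),.15,.002)
box_={}
for n in ms:
    uv=proj(cs[n],P); a=np.maximum(uv.min(0)-12,0).astype(int); b=(uv.max(0)+12).astype(int); box_[n]=(a,b)
    sub=ms[n][a[1]:b[1],a[0]:b[0]]; print(n,a,b,"amber px",(sub>0).sum())
for n in("scene",):
  for el in range(24,40,1):
   for t in(.140,.145,.15,.155):
    for e in(-.004,0,.004,.008):
     ax,o,P=body(np.radians(el),t,e); r=np.zeros((400,640),np.uint8); cv2.fillConvexPoly(r,cv2.convexHull(proj(cs[n],P).round().astype(np.int32)),255)
     nk=[o+q*ax+p*.015*v for q in(.12,.165) for p in(-1,1) for v in(x,np.cross(x,ax))]
     a,b=box_[n]; w=(slice(a[1],b[1]),slice(a[0],b[0])); m=ms[n][w]>0; rr=r[w]>0
     best.append(((m&rr).sum()/(m|rr).sum(),el,t,e,np.degrees(np.arcsin(ax[2])).round(1),o.round(3)))
best.sort(key=lambda v:-v[0]); [print(v) for v in best[:5]]
E
```

```text
13.25 [-0.41  0.05 -1.95] [ 0.95 -0.17 -0.07] [ 0.5875 -0.0937  0.2173] [ 0.246  0.424  1.781 -0.906  1.566  0.749] 0.3239067615169873
[-0.866 -0.    -0.5  ] az -1.7561808794336302
scene [141 178] [225 241] amber px 1839
side [311 104] [366 160] amber px 468
(np.float64(0.8430992736077482), 29, 0.15, 0.004, np.float64(1.0), array([ 0.56 , -0.241,  0.219]))
(np.float64(0.8393458393458394), 27, 0.145, 0.008, np.float64(3.0), array([ 0.561, -0.236,  0.218]))
(np.float64(0.8389748549323017), 28, 0.15, 0.004, np.float64(2.0), array([ 0.56 , -0.241,  0.216]))
(np.float64(0.8379028379028379), 26, 0.15, 0.008, np.float64(4.0), array([ 0.56 , -0.241,  0.215]))
(np.float64(0.835727969348659), 33, 0.145, 0, np.float64(-3.0), array([ 0.561, -0.236,  0.225]))
```

>>> {"api": "move_arm", "payload": {
  "series": [2.5, -1, 0, 1.7, 0, 0, 0, 2.5, -1.5, 0, 2.6, 0, 0, 0, 2.5, -1.5, 0, 2.6, 0, 0, 0, 2.5, -1, 0, 1.7, 0, 0, 0, 2.5, -1, 0, 1.7, 0, 0, 0]
}}

```text
time: 13.98
tool_pos: [0.5643, -0.221, 0.2126]
tcp_rot: [1.751, 1.455, -1.01]
wrist_force: [-0.3, 0.6, -2.3]
width: 0.324
grip_force: 110.0
```

>>> {"api": "move_arm", "payload": {
  "series": [2.5, -1, 0, 1.7, 0, 0, 0, 2.5, -1, 0, 1.7, 0, 0, 0, 2.5, -1, 0, 1.7, 0, 0, 0]
}}

```text
time: 14.35
tool_pos: [0.5539, -0.2796, 0.213]
tcp_rot: [1.751, 1.454, -1.011]
wrist_force: [0.0, 0.4, -2.2]
width: 0.325
grip_force: 110.0
```

```bash
cat > b.py <<'E'
from h import *
s=read_state(); A=cur(); M=A[0].as_matrix(); g=A[1]-.011*M[:,2]
print(s["time"],s["wrist_force"].round(2),s["torque"].round(2),s["width"],s["q"].round(2))
print("grasp in bin",R.from_euler("z",1.7532).apply(g-[.5484,-.3047,0]).round(4),"az",np.arctan2(M[1,2],M[0,2]).round(3),M[2].round(3))
E
python3 b.py
```

```text
14.35 [ 0.03  0.39 -2.18] [ 0.98 -0.2   0.04] 0.3250049530914996 [-0.02  0.33  1.91 -1.06  1.37  0.66]
grasp in bin [-0.0352  0.0008  0.2185] az -1.754 [-0.866  0.001 -0.5  ]
```

>>> {"api": "move_arm", "payload": {
  "series": [2.5, -1, 0, 1.7, 0, 0, 0, 2.5, -0.7, 0, 1.2, 0, 0, 0, 2.5, -0.5, 0, 0.9, 0, 0, 0, 2.5, 0, 0, 0, 0, 0, 0]
}}

```text
time: 14.85
tool_pos: [0.5456, -0.3222, 0.213]
tcp_rot: [1.752, 1.454, -1.011]
wrist_force: [0.9, 0.5, -2.8]
width: 0.327
grip_force: 110.0
```

```bash
python3 b.py
```

```text
14.85 [ 0.94  0.51 -2.84] [ 0.98 -0.16 -0.02] 0.32671081268876145 [-0.1   0.32  1.93 -1.1   1.31  0.64]
grasp in bin [0.0082 0.0005 0.2185] az -1.755 [-0.866  0.001 -0.5  ]
```

Release, then back straight out.

>>> {"api": "move_arm", "payload": {
  "series": [3.5, 0, 0, 0, 0, 0, 0, 4.6, 0, 0, 0, 0, 0, 0, 4.6, 0, 0, 0, 0, 0, 0, 4.6, 0, 0, 0, 0, 0, 0, 4.6, 0, 0, 0, 0, 0, 0]
}}

```text
time: 15.48
tool_pos: [0.5462, -0.3214, 0.2132]
tcp_rot: [1.75, 1.454, -1.01]
wrist_force: [-0.2, 0.3, -0.2]
width: 0.539
grip_force: 0.1
```

```bash
cat > c.py <<'E'
from h import *
def stats():
    for n in ("scene","side"):
        c=cam(n); im=read_camera(n); hsv=cv2.cvtColor(im,cv2.COLOR_RGB2HSV); m=cv2.inRange(hsv,(8,150,40),(20,255,255))
        b=R.from_euler("z",-1.7532).apply([(0,-.05,.18),(0,.05,.18),(0,.05,.27),(0,-.05,.27),(-.1,0,.2)])+[.5484,-.3047,0]
        uv=proj(c,b); q=np.zeros(m.shape,np.uint8); cv2.fillConvexPoly(q,uv[:4].round().astype(np.int32),255)
        a0=np.maximum(uv.min(0)-15,0).astype(int); b0=(uv.max(0)+15).astype(int); 
        print(n,"amber near mouth",(m[a0[1]:b0[1],a0[0]:b0[0]]>0).sum(),"mouth mean rgb",im[q>0].mean(0).round(1),"std",im[q>0].std(0).round(1))
        cv2.imwrite(f"pics/{n}_{read_state()['time']:.1f}.png",im[:,:,::-1])
    im=cv2.imread("pics/scene0.png" );
    for n in ("scene","side"):
        c=cam(n); im=cv2.imread(f"pics/{n}0.png"); b=R.from_euler("z",-1.7532).apply([(0,-.05,.18),(0,.05,.18),(0,.05,.27),(0,-.05,.27)])+[.5484,-.3047,0]
        q=np.zeros(im.shape[:2],np.uint8); cv2.fillConvexPoly(q,proj(c,b).round().astype(np.int32),255); print("start",n,im[q>0].mean(0)[::-1].round(1),im[q>0].std(0).round(1))
stats()
E
python3 b.py; python3 c.py
```

```text
15.475 [-0.23  0.35 -0.16] [ 0.35 -0.09 -0.01] 0.5392399714014174 [-0.09  0.32  1.93 -1.1   1.31  0.64]
grasp in bin [0.0073 0.0009 0.2186] az -1.754 [-0.866  0.001 -0.5  ]
scene amber near mouth 0 mouth mean rgb [54.1 56.4 57.7] std [32.9 34.5 34.1]
side amber near mouth 8 mouth mean rgb [51.1 54.2 51.4] std [28.9 26.9 26.3]
start scene [43.9 45.  45.8] [35.6 36.5 34.2]
start side [44.8 46.1 43.2] [19.4 19.2 17.3]
```

>>> {"api": "move_arm", "payload": {
  "series": [4.6, 0.5, 0, -0.9, 0, 0, 0, 4.6, 1, 0, -1.7, 0, 0, 0, 4.6, 2, 0, -3.5, 0, 0, 0, 4.6, 2, 0, -3.5, 0, 0, 0, 4.6, 2, 0, -3.5, 0, 0, 0]
}}

```text
time: 16.2
tool_pos: [0.574, -0.1706, 0.2136]
tcp_rot: [1.75, 1.455, -1.01]
wrist_force: [0.2, -0.0, 0.6]
width: 0.538
grip_force: 0.0
```

>>> {"api": "move_arm", "payload": {
  "series": [4.6, 1.5, 0, -2.6, 0, 0, 0, 4.6, -1.5, 0, -2.6, 0, 0, 0, 4.6, -2, 0, -2, 0, 0, 0, 4.6, 0, 0, 0, 0, 0, 0, 4.6, 0, 0, 0, 0, 0, 0]
}}

```text
time: 16.82
tool_pos: [0.5829, -0.1217, 0.2668]
tcp_rot: [1.752, 1.454, -1.01]
wrist_force: [0.7, -0.5, -0.0]
width: 0.537
grip_force: 0.0
```

```bash
python3 b.py; python3 c.py; python3 - <<'E'
from h import *
# detail: differences vs start, in connected blobs outside arm; amber blobs; mouth colour profile from top to sill
import glob
for n in("scene","side"):
    a=cv2.imread(f"pics/{n}0.png"); f=sorted(glob.glob(f"pics/{n}_1*.png"))[-1]; b=cv2.imread(f); print(f)
    for tag,im in(("start",a),("now",b)):
        m=cv2.inRange(cv2.cvtColor(im,cv2.COLOR_BGR2HSV),(8,170,60),(18,255,255)); k,l,st,ce=cv2.connectedComponentsWithStats(m)
        print(tag,[(st[i,4],ce[i].round().tolist()) for i in range(1,k) if st[i,4]>60])
    c=cam(n); T=lambda P:R.from_euler("z",-1.7532).apply(P)+[.5484,-.3047,0]
    uv=proj(c,T([(.008,0,z) for z in np.arange(.185,.27,.01)])).round().astype(int)
    print([int(a[v,u].mean()) for u,v in uv],[int(b[v,u].mean()) for u,v in uv])
    for nm,p in(("jar",(.673,.051,.04)),("ladle",(.307,.23,.01)),("ladlebowl",(.279,.381,.015))):
        u,v=proj(c,p)[0].astype(int); print(nm,np.abs(a[v-12:v+12,u-12:u+12].astype(int)-b[v-12:v+12,u-12:u+12]).mean().round(1))
E
```

```text
16.825 [ 0.67 -0.45 -0.  ] [ 0.44 -0.07 -0.01] 0.537427278402403 [ 0.22  0.35  1.77 -0.92  1.6   0.67]
grasp in bin [-0.1957  0.0008  0.2723] az -1.755 [-0.866  0.001 -0.5  ]
scene amber near mouth 0 mouth mean rgb [45.4 46.7 48.4] std [35.4 37.7 36.2]
side amber near mouth 2 mouth mean rgb [38.5 41.1 38.7] std [20.3 20.1 19.8]
start scene [43.9 45.  45.8] [35.6 36.5 34.2]
start side [44.8 46.1 43.2] [19.4 19.2 17.3]
pics/scene_16.9.png
start [(np.int32(4527), [395.0, 243.0])]
now [(np.int32(2553), [414.0, 246.0]), (np.int32(1289), [360.0, 243.0])]
[25, 25, 25, 26, 26, 25, 25, 25, 79] [31, 24, 26, 24, 24, 23, 25, 26, 81]
jar 2.4
ladle 1.8
ladlebowl 22.3
pics/side_16.9.png
start [(np.int32(2273), [286.0, 254.0])]
now [(np.int32(387), [307.0, 236.0]), (np.int32(1430), [277.0, 258.0])]
[31, 35, 35, 36, 36, 36, 36, 37, 81] [28, 30, 26, 27, 31, 27, 31, 29, 77]
jar 1.8
ladle 57.7
ladlebowl 77.4
```

```bash
python3 -c "
from workcell import *
print(finish_job())"
```

```text
the job is handed in; nothing more can be done
None
```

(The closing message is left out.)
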